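# Screw a canister lid home, back it off a quarter turn, hold it up by the lid

### The arm

A 6-joint arm with a two-finger parallel gripper is mounted at the origin on a cart in front of the work surface, level with it; the furniture and walls round the work are solid. World frame = base frame: x ahead of the robot, y to its left, z up, the work surface at z = 0. Lengths are in m, angles in rad, forces in N, time in s.
With the tool pointing down it reaches from about 0.325 to 0.775 m from the base axis. Payload 5.5 kg.
Tool frame: the origin (TCP) lies on the centre line of the jaws, within the pads' length; the fingertips stand 14 mm ahead of it and the grasp point (between the pads) lies 5 mm behind it (manip.tip_reach is the distance from the TCP to the fingertips, in m); y points along the fingers, z is the direction in which the jaws open and shut, and the axes are right-handed (so a half turn about y gives the same grasp; the last joint's range is limited). The gripper opens to 85 mm and grips with 20 to 120 N. Pads are 22 mm wide; open, the fingers measure 114 mm over their backs; the gripper's body (76 mm by 85 mm) begins 54 mm behind the grasp point. The pads swing forward as they close: fully open they stand 13 mm farther back than shut.
Start: joints at [1.074, 0.091, 1.231, -0, 1.82, -0.057], TCP at [0.255, 0.543, 0.245] pointing down, gripper open.
Joint ranges: [-2.87, 2.87], [-0.86, 2.18], [0.17, 2.46], [-1.51, 4.65], [0.06, 2.69], [-2.65, 2.65]. Speed limits (rad/s): [2.57, 2.57, 3.01, 3.14, 3.14, 3.14].

### API

Orientations are given as a unit quaternion [x, y, z, w].
In Python, from bench import manip, viewer, ticket gives the robot as it stands.
- The arm moves only by the shell command python3 -m creep 'ROWS' [OPENING] [FORCE]. ROWS is JSON, a list of rows, each an object with "travel": the shift along the world's x, y, z in m, a list of three; "twist": the turn about the world's z in rad. In form: [{"travel": [tx, ty, tz], "twist": twist}, ...]. A call has 1 to 12 rows; each row shifts and turns the commanded pose from where the row before left it; what a row does not reach is not made up. A row lasts 1/10 s, in which the tool goes at most 50 mm and 8.59 degrees, less where a joint would pass 70% of its speed; a pose out of reach is approached as far as the arm can. A call with a gripper value outside its range is refused whole. OPENING is the closure, from 0 (fully open) to 1 (shut), set as the call begins (- or left out, the last holds). The fingers move at their own pace and stop on an object; FORCE is the grip in N (left out, the last holds). Time passes only in rows, so rows that do not move let the fingers close. It gives the time, the measured TCP pose, the force and the opening at its end, in the units of the state.
- manip.sense(): the state, without advancing time (a new reading comes with each control period).
- viewer.snapshot(name): name is "scene" or "top"; returns the picture (480x640x3 uint8, red, green, blue); there is no depth.
- viewer.camera_info(name): a dict with "fx", "fy", "cx", "cy" (pixels), "R" (3x3) and "t" (3): a world point X has camera coordinates R X + t. Camera axes: x right, y down, z forward; pixel columns grow to the right and rows downward; lengths in m; the calibration is good to about 2 mm. A picture is of the moment at which its call begins. camera_info takes no time and is no camera call.
- ticket.job_done(): hands the job in, once; it reports no verdict.
The state is a dict: "time_s": time; "joint_pos": joint angles; "dq": joint speeds; "joint_torque": joint torques, N m; "ee_pos": TCP position; "ee_rot": TCP orientation; "force": force on the tool from outside, world axes, zero at the start; "moment": the same for the moment, N m; "grip_width": finger opening in m.
Only numpy, scipy, OpenCV 4.12 (cv2) and the standard library are available. Lean on these libraries where they do the work, as an engineer would, in place of code of your own. Each camera call takes 0.05 s, during which the arm holds its last target.

### The job

Get the humidity-bead canister ready for its guitar case: screw the loose lid onto the canister in its wooden nest, clockwise until it is fully home against its stop, then back it off a quarter turn so that it vents. Only then lift the canister straight out of the nest by its lid, without gripping the canister itself or disturbing the other things on the bench, and finish while holding it by the lid, upright and still, its bottom about 10 cm above the bench.

Things in the scene. Friction and masses are not known exactly. Their poses are not given: they have to be found in the camera images.
- lid_center (a point): centre, half-way up, of the loose screw lid: dark, round, 57 mm diameter, ribbed edge, 31 mm high, lying right way up on the bench, about 40 g; z up. A white bar 50 x 6 mm, 2.5 mm high, crosses its top along the lid's x axis.
- lid: the same lid, origin at the centre of its skirt's lower edge, axes as for its centre. Open below, 50 mm inside, its top 8 mm thick (the firmest place to grip); two lugs 3.6 mm thick point inwards at its +y and -y sides, 6.3 mm above the lower edge.
- neck_top (a point): centre of the top of the canister's white threaded neck (35 mm diameter, 48 over the thread, 23 high), 91 mm above the bench at the start. x runs through the two black marks on the shoulder. Home: lid at a firm stop, its bar in line with the marks, its centre 6 mm below this point. A quarter turn back: bar square to the marks, centre 1.5 mm below (resting) to 0.3 above (canister hanging).
- thread_start (a point): where one of the two thread ridges starts, at the rim of the neck, 60 degrees counter-clockwise of the neck's x axis; the other starts opposite. Right-hand thread: a clockwise turn takes the lid down 18.8 mm (4.7 a quarter turn), with 1.8 mm of free play. Set down level (lugs not right over a start: it would cross-thread), the lugs rest on the ridges and pass under a start when turned clockwise; home is 150 degrees past it.
- canister: square clear jar of orange-brown beads with a white shoulder, 70 x 70 mm, 62 mm high to the shoulder, about 350 g; origin at the centre of its underside, 6 mm above the bench at the start, axes as for the neck. Stands loose in the nest with 1.5 mm of play a side; the square pocket keeps it from turning. Turning the lid is light (under 0.2 N m).
- nest: plywood board 91 x 125 x 6 mm fixed to the bench, with a wooden frame round a pocket 73 x 73 mm, 24 mm deep, its rim 30 mm above the bench; origin at the centre of its underside; the board is longest along its y axis.
- bit_block: bystander: wooden block with six driver bits, 32 x 90 x 52 mm, to be left alone; origin at the centre of its underside
- sanding_block: bystander: wooden sanding block, 46 x 70 x 24 mm, to be left alone; origin at the centre of its underside
- marker: bystander: red and white marker pen, 135 mm long, 16 mm thick, to be left alone; origin under its middle
- pencil: bystander: green pencil, 123 mm long, 7 mm thick, to be left alone; origin under its middle
Not all that is in view belongs to the job. Of the things like the lid, leave any that is pink; of the rest the smaller one is meant.

How it is judged:
On the way, in this order (a step that is already met when the one before it is completed fails the run):
1. the lid is screwed fully home on the neck, the canister still in the nest (angle between the x axis of lid_center and the x axis of neck_top, either way round below 0.16 rad and z of lid_center in the frame of neck_top between -0.0079 and -0.0034 m and height (world z) of canister below 0.012 m and horizontal distance between lid_center and neck_top below 0.005 m), for 0.2 s.
2. the lid is backed off a quarter turn, within about 20 degrees, the canister still in the nest (angle between the x axis of lid_center and the x axis of neck_top, either way round above 1.2 rad and z of lid_center in the frame of neck_top between -0.0034 and 0.0029 m and height (world z) of canister below 0.015 m and horizontal distance between lid_center and neck_top below 0.005 m), for 0.2 s.
At the end, for the whole second after the job is handed in: The fingers hold the lid, and the canister hangs from it by the thread alone: lid still a quarter turn back from home (within about 20 degrees), canister's underside 7 to 20 cm above the bench, clear of the nest, upright within about 10 degrees and still; the fingers do not touch the canister (angle between the x axis of lid_center and the x axis of neck_top, either way round above 1.2 rad and z of lid_center in the frame of neck_top between -0.0034 and 0.0029 m and horizontal distance between lid_center and neck_top below 0.005 m and height (world z) of canister between 0.07 and 0.2 m and angle between each of canister, lid's own z axis and vertical below 0.17 rad and contact force between the fingers and lid above 2 N and contact force between the fingers and canister below 1 N and contact force between canister and nest below 0.2 N and linear speed of canister below 0.03 m/s and angular speed of canister below 0.3 rad/s); the arm keeps its last pose, push and grip.
It fails at once if the canister is gripped or pushed by the fingers (more than 15 N) (contact force between the fingers and canister above 15 N).
It fails at once if the canister is tipped over or dropped (angle between canister's own z axis and vertical above 0.5 rad).
It fails at once if a bystander is moved by more than 3 cm (distance of any of bit_block, sanding_block, marker, pencil from where it was at the start of the episode above 0.03 m).
It also fails if it takes over 61 s, if anything falls off the work surface, if the arm or the gripper's body presses on something with over 40 N, if the wrist force passes 120 N, or if a joint passes its speed limit or range.

## Working session

There is one attempt and no reset: what is moved stays moved. The work goes in short steps, Python scripts to look and compute and a shell command to move; the robot and the scene stay as the last step left them, time stands still between calls to the robot, and variables do not carry over. Pictures are saved under pics/ and viewed, and the job is handed in when it is done.

```bash
ls; mkdir -p pics; cat > look.py <<'E'
import cv2,sys
from bench import viewer,manip
def snap(n,f):
    im=viewer.snapshot(n); cv2.imwrite('pics/'+f,cv2.cvtColor(im,cv2.COLOR_RGB2BGR)); return im
E
python3 - <<'E'
from look import *
import numpy as np
np.set_printoptions(precision=4,suppress=True)
snap('scene','s0.png');snap('top','t0.png')
for n in('scene','top'):
    c=viewer.camera_info(n);print(n,c, 'pos',-np.array(c['R']).T@np.array(c['t']))
print(manip.sense())
E
```

```text
pics
scene {'fx': 566.4590329675684, 'fy': 566.4590329675684, 'cx': 300.92264541812574, 'cy': 240.09034884666613, 'R': array([[ 0.7086, -0.7054,  0.017 ],
       [-0.432 , -0.4527, -0.78  ],
       [ 0.5579,  0.5454, -0.6255]]), 't': array([-0.5235,  0.2055,  0.7921])} pos [ 0.0178 -0.7083  0.6646]
top {'fx': 511.9198549246475, 'fy': 511.9198549246475, 'cx': 312.65058033170493, 'cy': 237.93990904150468, 'R': array([[ 0.0233, -0.9997, -0.0068],
       [-0.9898, -0.0221, -0.1409],
       [ 0.1407,  0.01  , -0.99  ]]), 't': array([-0.2444,  0.5496,  0.8515])} pos [ 0.4299 -0.2407  0.9187]
{'time_s': 0.1, 'joint_pos': array([ 1.0743,  0.0918,  1.2318,  0.    ,  1.8198, -0.0567]), 'dq': array([ 0.0012, -0.0005, -0.0016, -0.0002, -0.001 , -0.0005]), 'joint_torque': array([  0.0019, -46.0214, -41.9221,  -0.0001,   0.0104,   0.    ]), 'ee_pos': array([0.2553, 0.5427, 0.2442]), 'ee_rot': array([ 0.6907, -0.1544,  0.1541, -0.6895]), 'force': array([-0.182 ,  0.0894, -0.1959]), 'moment': array([-0.0131,  0.0342, -0.0474]), 'grip_width': 0.08532417997358238}
```

View pics/s0.png

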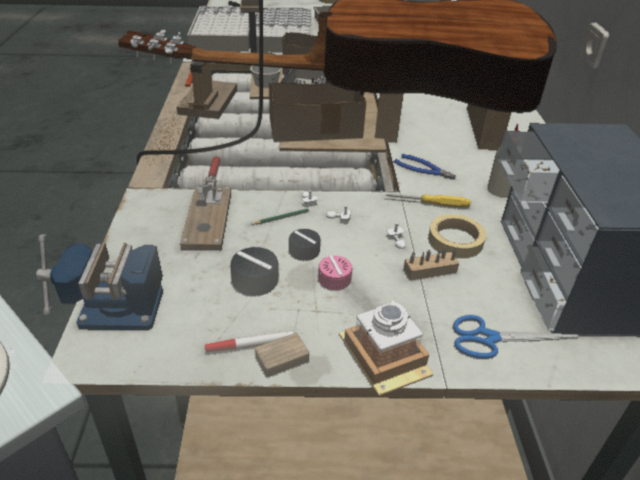

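View pics/t0.png

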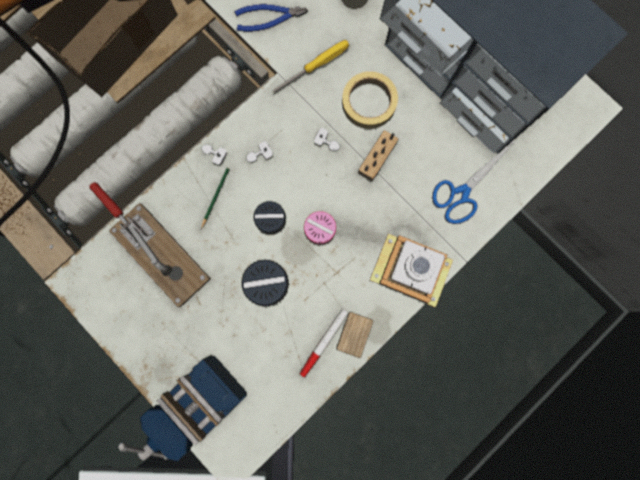

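Candidates for the lid are the small dark one (top 269,217 / scene 304,243), the large dark one (top 265,283 / scene 255,271) and the pink one (top 320,227 / scene 336,271). The description points to the small dark one. I'll check it in a close crop and measure.

```bash
python3 - <<'E'
import cv2,numpy as np
t=cv2.imread('pics/t0.png');s=cv2.imread('pics/s0.png')
def crop(im,x,y,w,h,k): return cv2.resize(im[y:y+h,x:x+w],(w*k,h*k),interpolation=cv2.INTER_CUBIC)
a=crop(t,230,185,120,60,6);a=crop(t,235,190,60,55,6);b=crop(t,365,225,90,85,4)
c=crop(s,275,215,60,55,6);d=crop(s,340,295,95,90,4)
H=360
def pad(i):
    o=np.zeros((H,390,3),np.uint8);i=i[:H,:390];o[:i.shape[0],:i.shape[1]]=i;return o
r=np.vstack([np.hstack([pad(a),pad(b)]),np.hstack([pad(c),pad(d)])])
cv2.imwrite('pics/c0.png',cv2.resize(r,(640,590)))
E
```

```text
(no output)
```

View pics/c0.png

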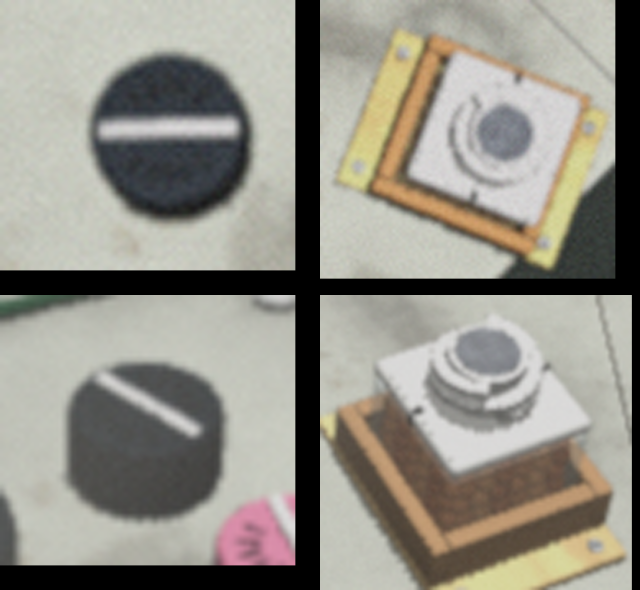

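```bash
cat >> look.py <<'E'
import numpy as np
np.set_printoptions(precision=4,suppress=True)
def ray(n,uv,z):
    c=viewer.camera_info(n);R=np.array(c['R']);t=np.array(c['t'])
    uv=np.atleast_2d(np.array(uv,float))
    d=np.c_[(uv[:,0]-c['cx'])/c['fx'],(uv[:,1]-c['cy'])/c['fy'],np.ones(len(uv))]@R
    o=-R.T@t
    return o+d*((z-o[2])/d[:,2])[:,None]
def proj(n,X):
    c=viewer.camera_info(n);p=np.atleast_2d(X)@np.array(c['R']).T+np.array(c['t'])
    return np.c_[p[:,0]/p[:,2]*c['fx']+c['cx'],p[:,1]/p[:,2]*c['fy']+c['cy']]
def tri(u1,u2):
    A=[];b=[]
    for n,u in(('top',u1),('scene',u2)):
        p=ray(n,u,0)[0];q=ray(n,u,.5)[0];d=(q-p)/np.linalg.norm(q-p);P=np.eye(3)-np.outer(d,d);A.append(P);b.append(P@p)
    return np.linalg.lstsq(np.vstack(A),np.hstack(b),rcond=None)[0]
E
python3 - <<'E'
from look import *
t=cv2.imread('pics/t0.png');s=cv2.imread('pics/s0.png')
def blob(m,seed):
    n,l,st,ce=cv2.connectedComponentsWithStats(m.astype(np.uint8))
    ys,xs=np.nonzero(m);k=np.argmin((xs-seed[0])**2+(ys-seed[1])**2)
    return l==l[ys[k],xs[k]]
def bar(n,im,seed,r):
    g=cv2.cvtColor(im,cv2.COLOR_BGR2GRAY)
    m=np.zeros_like(g);cv2.circle(m,seed,r,1,-1)
    b=blob((g>130)&(m>0),seed);ys,xs=np.nonzero(b)
    P=ray(n,np.c_[xs,ys],.0325);c=P.mean(0)
    u,sv,vt=np.linalg.svd(P[:,:2]-c[:2],full_matrices=False);v=vt[0]
    e=(P[:,:2]-c[:2])@v
    print(n,'bar px',xs.mean(),ys.mean(),len(xs),'pos',c,'yaw',np.degrees(np.arctan2(v[1],v[0])),'len',np.ptp(e))
    return (xs.mean(),ys.mean())
a=bar('top',t,(269,216),13);b=bar('scene',s,(305,237),15)
print('tri bar',tri(a,b))
# lid outline
g=cv2.cvtColor(t,cv2.COLOR_BGR2GRAY)
d=blob(g<90,(269,210));ys,xs=np.nonzero(d);print('lid dark',xs.min(),xs.max(),ys.min(),ys.max())
# grey disc
hsv=cv2.cvtColor(t,cv2.COLOR_BGR2HSV)
for n,im,seed in(('top',t,(420,265)),('scene',s,(390,318))):
    g=cv2.cvtColor(im,cv2.COLOR_BGR2GRAY).astype(int)
    m0=np.zeros(g.shape,np.uint8);cv2.circle(m0,seed,14,1,-1)
    m=blob((g<165)&(m0>0),seed);ys,xs=np.nonzero(m);print(n,'disc',xs.mean(),ys.mean(),len(xs),np.ptp(xs),np.ptp(ys),ray(n,(xs.mean(),ys.mean()),.091))
# shoulder top
m=(hsv[...,1]<40)&(hsv[...,2]>150);m0=np.zeros(m.shape,np.uint8);cv2.circle(m0,(418,265),42,1,-1)
m=blob(m&(m0>0),(405,285));mm=cv2.morphologyEx(m.astype(np.uint8),cv2.MORPH_CLOSE,np.ones((3,3)))
cs,_=cv2.findContours(mm,cv2.RETR_EXTERNAL,cv2.CHAIN_APPROX_NONE);c=max(cs,key=cv2.contourArea)
r=cv2.minAreaRect(c);bx=cv2.boxPoints(r);W=ray('top',bx,.068)
print('rect',r,'\n',W,'mean',W.mean(0),np.linalg.norm(np.diff(W,axis=0),axis=1),np.degrees(np.arctan2(*(np.diff(W,axis=0)[:,[1,0]].T))))
E
```

```text
top bar px 269.1188118811881 215.52475247524754 101 pos [ 0.594  -0.1541  0.0325] yaw -88.55170791794639 len 0.0457995432769403
scene bar px 305.34615384615387 230.25641025641025 234 pos [ 0.6078 -0.1423  0.0325] yaw -115.6500224551885 len 0.06336180975004518
tri bar [ 0.5917 -0.1564  0.0488]
lid dark 254 285 202 233
top disc 420.88789237668163 265.1838565022422 223 17 16 [[ 0.5069 -0.4085  0.091 ]]
scene disc 390.7674418604651 311.9627906976744 215 19 13 [[ 0.507  -0.4094  0.091 ]]
rect ((417.72412109375, 266.6896667480469), (42.70992660522461, 41.224365234375), 21.801406860351562) 
 [[ 0.4867 -0.3623  0.068 ]
 [ 0.5514 -0.3878  0.068 ]
 [ 0.5262 -0.4537  0.068 ]
 [ 0.4621 -0.4277  0.068 ]] mean [ 0.5066 -0.4079  0.068 ] [0.0695 0.0706 0.0692] [ -21.5137 -110.9317  157.8865]
```

```bash
python3 - <<'E'
from look import *
print('tip',manip.tip_reach, [a for a in dir(manip) if a[0]!='_'])
print('origin',proj('top',[[0,0,0]]),proj('scene',[[0,0,0]]))
for nm,p in dict(guitarsupp=(490,140),vise=(120,320),clamp=(205,240),cab=(560,325),box=(380,145),edgeL=(60,385)).items(): print(nm,ray('scene',p,0))
for nm,p in dict(biglid=(265,283),pink=(320,227),vise=(200,405),clamp=(160,255),bit=(378,155),pencil=(214,198),marker=(323,343),cab=(500,60)).items(): print(nm,ray('top',p,0.03))
m=ray('top',[(425,248.8),(411.9,284.7)],.068);d=m[0]-m[1];print('marks',m,np.degrees(np.arctan2(d[1],d[0])),m.mean(0))
from scipy.spatial.transform import Rotation as Ro
print(Ro.from_quat(manip.sense()['ee_rot']).as_matrix())
# dark rim pixels marks
t=cv2.imread('pics/t0.png');cv2.imwrite('pics/c1.png',cv2.resize(t[235:300,385:455],None,fx=8,fy=8,interpolation=cv2.INTER_CUBIC))
E
```

```text
tip 0.014 ['IKError', 'sense', 'tip_reach']
origin [[165.7275 568.3563]] [[-73.4736 387.033 ]]
guitarsupp [[ 1.2184 -0.1707  0.    ]]
vise [[ 0.2606 -0.0743  0.    ]]
clamp [[ 0.4812 -0.0049  0.    ]]
cab [[ 0.7571 -0.5682  0.    ]]
box [[ 1.0027 -0.0022  0.    ]]
edgeL [[ 0.1344 -0.1257  0.    ]]
biglid [[ 0.4755 -0.151   0.03  ]]
pink [[ 0.5759 -0.2441  0.03  ]]
vise [[ 0.2688 -0.0493  0.03  ]]
clamp [[0.5201 0.0345 0.03  ]]
bit [[ 0.709  -0.3453  0.03  ]]
pencil [[ 0.6239 -0.0549  0.03  ]]
marker [[ 0.3758 -0.2535  0.03  ]]
cab [[ 0.8945 -0.5686  0.03  ]]
marks [[ 0.5367 -0.4202  0.068 ]
 [ 0.4763 -0.3981  0.068 ]] -20.108092984018054 [ 0.5065 -0.4091  0.068 ]
[[ 0.9048 -0.0009  0.4257]
 [-0.4257 -0.0016  0.9048]
 [-0.0001 -1.     -0.0018]]
```

View pics/c1.png

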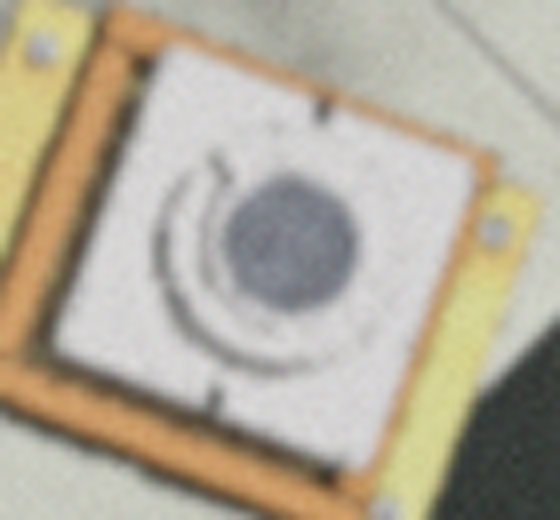

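```bash
python3 - <<'E'
from look import *
for a,b in [((66,130),(258,110)),((5,215),(145,154)),((50,60),(262,60)),((62,85),(262,80)),((40,170),(240,138))]:
    X=tri(a,b);print(X,proj('top',X),proj('scene',X))
E
```

```text
[0.7249 0.1512 0.1298] [[ 77.6033 120.57  ]] [[246.8474 108.9284]]
[ 0.5845  0.3425 -0.0054] [[  1.355  218.5195]] [[148.9247 154.4145]]
[0.7802 0.1571 0.2194] [[48.5063 61.4545]] [[263.457  59.975]]
[0.7641 0.151  0.1826] [[63.9614 83.1805]] [[260.068   79.9754]]
[0.6883 0.2048 0.0634] [[ 62.6764 154.2476]] [[219.6024 133.8993]]
```

```bash
python3 -m creep '[{"travel":[0.01,-0.03,0],"twist":0},{"travel":[0.017,-0.04,0],"twist":-0.05},{"travel":[0.02,-0.04,0],"twist":-0.05},{"travel":[0.02,-0.04,0],"twist":-0.05},{"travel":[0.02,-0.04,0],"twist":-0.05},{"travel":[0.02,-0.04,0],"twist":-0.05},{"travel":[0.02,-0.04,0],"twist":-0.05},{"travel":[0.02,-0.04,0],"twist":-0.05},{"travel":[0.02,-0.04,0],"twist":0},{"travel":[0.02,-0.04,0],"twist":0},{"travel":[0.02,-0.04,0],"twist":0}]' 0 40
```

```text
time_s: 1.2
ee_pos: [0.4628, 0.1111, 0.2449]
ee_rot: [0.653, -0.272, 0.272, -0.653]
force: [0.3, 0.8, 0.1]
grip_width: 0.0854
```

```bash
python3 -m creep '[{"travel":[0.02,-0.04,0],"twist":0},{"travel":[0.02,-0.04,0],"twist":0},{"travel":[0.02,-0.04,0],"twist":0},{"travel":[0.02,-0.04,0],"twist":0},{"travel":[0.02,-0.04,0],"twist":0},{"travel":[0.02,-0.04,0],"twist":0},{"travel":[0.012,-0.026,0],"twist":0},{"travel":[0,0,0],"twist":0},{"travel":[0,0,0],"twist":0}]'; python3 -c "
from look import *
from scipy.spatial.transform import Rotation as Ro
s=manip.sense();print(s['time_s'],s['ee_pos'],s['joint_pos'],np.degrees(np.arctan2(*Ro.from_quat(s['ee_rot']).as_matrix()[[1,0],2])))"
```

```text
time_s: 2.1
ee_pos: [0.5943, -0.1533, 0.2442]
ee_rot: [-0.652, 0.273, -0.272, 0.653]
force: [-0.6, 0.8, -0.0]
grip_width: 0.0858
2.1 [ 0.5943 -0.1533  0.2442] [-0.3081  0.1301  1.1907  0.0004  1.8228 -1.088 ] 44.68697290533363
```

```bash
python3 -m creep '[{"travel":[0,0,-0.03],"twist":0},{"travel":[0,0,-0.04],"twist":0},{"travel":[0,-0.001,-0.04],"twist":0},{"travel":[0,0,-0.04],"twist":0},{"travel":[0,0,-0.03],"twist":0},{"travel":[0,0,-0.02],"twist":0},{"travel":[0,0,-0.015],"twist":0},{"travel":[0,0,-0.01],"twist":0},{"travel":[0,0,-0.002],"twist":0},{"travel":[0,0,0],"twist":0}]'; python3 - <<'E'
from look import *
snap('scene','s1.png');snap('top','t1.png')
s=cv2.imread('pics/s1.png')[150:350,200:450];t=cv2.imread('pics/t1.png')[130:330,180:430]
cv2.imwrite('pics/c2.png',cv2.resize(np.vstack([s,t]),None,fx=1.5,fy=1.5))
E
```

```text
time_s: 3.1
ee_pos: [0.5949, -0.1539, 0.0191]
ee_rot: [-0.653, 0.272, -0.272, 0.653]
force: [-1.1, -0.5, 0.8]
grip_width: 0.0855
```

View pics/c2.png

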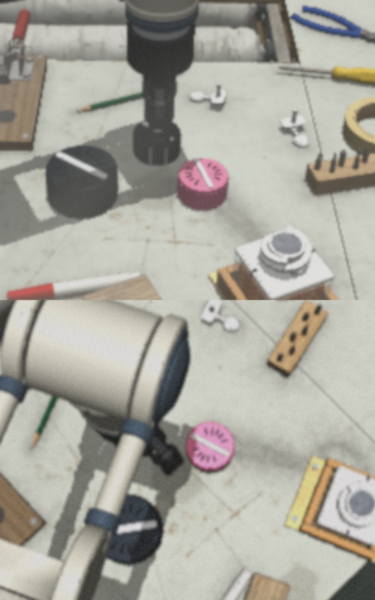

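The gripper straddles the small lid at scene (304,243), clear of the pink one. I'll squeeze once to centre it, then regrip at 90°.

```bash
Z='' ; python3 -m creep '[{"travel":[0,0,-0.002],"twist":0},{"travel":[0,0,0],"twist":0},{"travel":[0,0,0],"twist":0},{"travel":[0,0,0],"twist":0},{"travel":[0,0,0],"twist":0},{"travel":[0,0,0],"twist":0},{"travel":[0,0,0],"twist":0},{"travel":[0,0,0],"twist":0}]' 1 20
```

```text
time_s: 4.0
ee_pos: [0.5946, -0.1543, 0.0166]
ee_rot: [0.653, -0.272, 0.272, -0.653]
force: [-0.9, -1.9, 4.3]
grip_width: 0.056
```

```bash
python3 -m creep '[{"travel":[0,0,0],"twist":0},{"travel":[0,0,0],"twist":0},{"travel":[0,0,0],"twist":0},{"travel":[0,0,0],"twist":0},{"travel":[0,0,0],"twist":0},{"travel":[0,0,0],"twist":0}]' 0 20
```

```text
time_s: 4.6
ee_pos: [0.5944, -0.1541, 0.0162]
ee_rot: [0.653, -0.272, 0.272, -0.653]
force: [0.3, -0.7, 0.3]
grip_width: 0.0849
```

```bash
python3 -m creep '[{"travel":[0,0,0],"twist":-0.143},{"travel":[0,0,0],"twist":-0.143},{"travel":[0,0,0],"twist":-0.143},{"travel":[0,0,0],"twist":-0.143},{"travel":[0,0,0],"twist":-0.143},{"travel":[0,0,0],"twist":-0.143},{"travel":[0,0,0],"twist":-0.143},{"travel":[0,0,0],"twist":-0.143},{"travel":[0,0,0],"twist":-0.143},{"travel":[0,0,0],"twist":-0.143},{"travel":[0,0,0],"twist":-0.143},{"travel":[0,0,0],"twist":0}]' && python3 -m creep '[{"travel":[0,0,0],"twist":0},{"travel":[0,0,0],"twist":0},{"travel":[0,0,0],"twist":0},{"travel":[0,0,0],"twist":0},{"travel":[0,0,0],"twist":0},{"travel":[0,0,0],"twist":0},{"travel":[0,0,0],"twist":0},{"travel":[0,0,0],"twist":0}]' 1 60; python3 - <<'E'
from look import *
print(manip.sense()['joint_pos'],manip.sense()['ee_pos'])
E
```

```text
time_s: 5.8
ee_pos: [0.5945, -0.1541, 0.0163]
ee_rot: [-0.268, 0.654, -0.654, 0.268]
force: [-0.2, 0.8, -0.4]
grip_width: 0.0853
time_s: 6.6
ee_pos: [0.5947, -0.1542, 0.0166]
ee_rot: [0.268, -0.654, 0.654, -0.269]
force: [1.5, -1.1, 4.4]
grip_width: 0.055
[-0.3091  0.2035  1.5165 -0.0001  1.4209  0.4828] [ 0.5947 -0.1542  0.0166]
```

```bash
python3 -m creep '[{"travel":[0,0,0.005],"twist":0},{"travel":[0,0,0.015],"twist":0},{"travel":[0,0,0.03],"twist":0},{"travel":[0,0,0.03],"twist":0},{"travel":[0,0,0.03],"twist":0},{"travel":[0,0,0.03],"twist":0},{"travel":[0,0,0.01],"twist":0},{"travel":[0,0,0],"twist":0}]' && python3 -m creep '[{"travel":[-0.005,-0.015,0],"twist":0.08},{"travel":[-0.008,-0.024,0],"twist":0.1},{"travel":[-0.008,-0.024,0],"twist":0.1},{"travel":[-0.008,-0.024,0],"twist":0.1},{"travel":[-0.008,-0.024,0],"twist":0.1},{"travel":[-0.008,-0.024,0],"twist":0.1},{"travel":[-0.008,-0.024,0],"twist":0.1},{"travel":[-0.008,-0.024,0],"twist":0.1},{"travel":[-0.008,-0.024,0],"twist":0.1},{"travel":[-0.008,-0.024,0],"twist":0.1},{"travel":[-0.007,-0.016,0],"twist":0.025},{"travel":[-0.004,-0.008,0],"twist":0}]' && python3 -m creep '[{"travel":[0,0,0],"twist":0},{"travel":[0,0,0],"twist":0}]'; python3 - <<'E'
from look import *
s=manip.sense();print(s['joint_pos'],s['ee_pos'],s['force'])
snap('scene','s2.png');snap('top','t2.png')
s=cv2.imread('pics/s2.png')[180:380,280:500];t=cv2.imread('pics/t2.png')[160:360,300:520]
cv2.imwrite('pics/c3.png',cv2.resize(np.hstack([s,t]),None,fx=1.8,fy=1.8))
E
```

```text
time_s: 7.4
ee_pos: [0.5953, -0.1543, 0.1688]
ee_rot: [0.267, -0.653, 0.655, -0.27]
force: [0.3, -0.8, -1.1]
grip_width: 0.0549
time_s: 8.6
ee_pos: [0.505, -0.4099, 0.1633]
ee_rot: [0.55, -0.446, 0.443, -0.55]
force: [0.7, 0.1, -1.0]
grip_width: 0.0551
time_s: 8.8
ee_pos: [0.5065, -0.4083, 0.1652]
ee_rot: [-0.55, 0.445, -0.444, 0.55]
force: [1.2, -0.9, -0.7]
grip_width: 0.0552
[-0.731   0.2277  1.2212  0.0005  1.6945 -0.9436] [ 0.5065 -0.4083  0.1652] [ 1.227  -0.8651 -0.665 ]
```

View pics/c3.png

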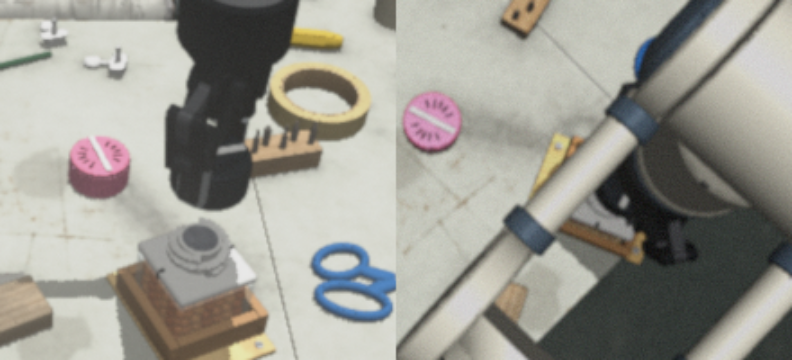

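```bash
python3 -m creep '[{"travel":[0,0,-0.01],"twist":0},{"travel":[0,0,-0.02],"twist":0},{"travel":[0,0,-0.02],"twist":0},{"travel":[0,0,-0.007],"twist":0},{"travel":[0,0,-0.003],"twist":0},{"travel":[0,0,0],"twist":0}]' && python3 -m creep '[{"travel":[0.0003,-0.0003,-0.002],"twist":0},{"travel":[0,0,0],"twist":0}]' && python3 -m creep '[{"travel":[0,0,-0.002],"twist":0},{"travel":[0,0,0],"twist":0}]' && python3 -m creep '[{"travel":[0,0,-0.002],"twist":0},{"travel":[0,0,0],"twist":0}]' && python3 -m creep '[{"travel":[0,0,-0.002],"twist":0},{"travel":[0,0,0],"twist":0}]'
```

```text
time_s: 9.5
ee_pos: [0.5066, -0.4089, 0.1063]
ee_rot: [-0.55, 0.444, -0.444, 0.55]
force: [0.2, 0.5, -0.0]
grip_width: 0.0552
time_s: 9.7
ee_pos: [0.5071, -0.4097, 0.1052]
ee_rot: [0.55, -0.443, 0.445, -0.55]
force: [-0.4, -0.1, -0.5]
grip_width: 0.0551
time_s: 9.9
ee_pos: [0.5068, -0.4094, 0.1024]
ee_rot: [0.55, -0.444, 0.444, -0.55]
force: [0.3, -0.3, -0.1]
grip_width: 0.0549
time_s: 10.1
ee_pos: [0.5066, -0.4093, 0.0999]
ee_rot: [-0.55, 0.444, -0.444, 0.55]
force: [-0.6, -0.8, -0.7]
grip_width: 0.0549
time_s: 10.3
ee_pos: [0.5066, -0.4093, 0.0978]
ee_rot: [-0.55, 0.444, -0.444, 0.55]
force: [-0.2, 0.4, -0.8]
grip_width: 0.0555
```

```bash
for i in 1 ; do python3 -m creep '[{"travel":[0,0,-0.001],"twist":0},{"travel":[0,0,0],"twist":0}]' && python3 -m creep '[{"travel":[0,0,-0.001],"twist":0},{"travel":[0,0,0],"twist":0}]' && python3 -m creep '[{"travel":[0,0,-0.0007],"twist":0},{"travel":[0,0,0],"twist":0}]'; done; python3 -c "
from look import *
print(manip.sense()['moment'])
im=snap('scene','s3.png');c=cv2.imread('pics/s3.png')[230:400,310:480];cv2.imwrite('pics/c4.png',cv2.resize(c,None,fx=3.5,fy=3.5,interpolation=cv2.INTER_CUBIC))"
```

```text
time_s: 10.5
ee_pos: [0.5067, -0.4093, 0.0971]
ee_rot: [-0.55, 0.444, -0.444, 0.55]
force: [0.3, 0.2, -0.3]
grip_width: 0.0549
time_s: 10.7
ee_pos: [0.5067, -0.4093, 0.0961]
ee_rot: [-0.55, 0.444, -0.444, 0.55]
force: [-0.6, 0.8, -1.1]
grip_width: 0.0552
time_s: 10.9
ee_pos: [0.5067, -0.4093, 0.0954]
ee_rot: [-0.55, 0.444, -0.444, 0.55]
force: [-0.4, 0.3, -1.2]
grip_width: 0.0556
[ 0.036  -0.0049  0.0497]
```

View pics/c4.png

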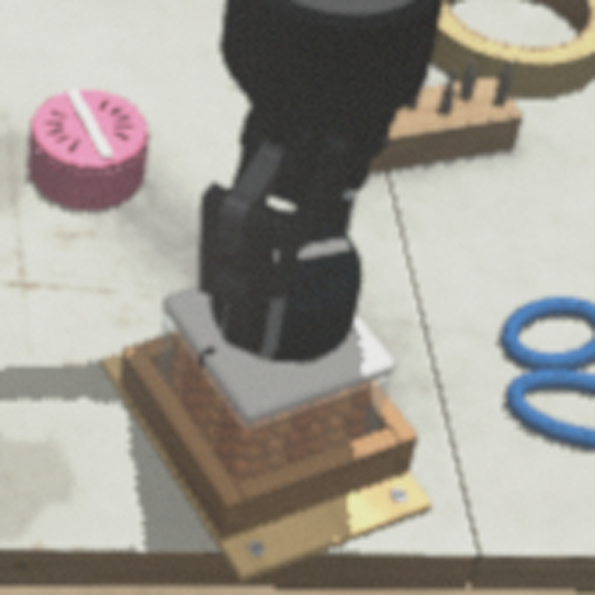

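The lid covers the neck squarely at scene ~(390,310), with no contact force yet. I'll step down until it touches.

```bash
python3 -m creep '[{"travel":[0,0,-0.0006],"twist":0},{"travel":[0,0,0],"twist":0}]' | grep -E 'ee_pos|force' && python3 -m creep '[{"travel":[0,0,-0.0006],"twist":0},{"travel":[0,0,0],"twist":0}]'| grep -E 'ee_pos|force' && python3 -m creep '[{"travel":[0,0,-0.0006],"twist":0},{"travel":[0,0,0],"twist":0}]'| grep -E 'ee_pos|force'
```

```text
ee_pos: [0.5068, -0.4094, 0.0951]
force: [0.0, -0.7, -0.8]
ee_pos: [0.5069, -0.4095, 0.095]
force: [-0.8, 0.1, 2.0]
ee_pos: [0.5069, -0.4095, 0.0949]
force: [-1.9, 2.4, 5.3]
```

```bash
python3 -m creep '[{"travel":[0,0,-0.0003],"twist":-0.1},{"travel":[0,0,-0.0003],"twist":-0.1},{"travel":[0,0,-0.0003],"twist":-0.1},{"travel":[0,0,-0.0003],"twist":-0.1},{"travel":[0,0,-0.0003],"twist":-0.1},{"travel":[0,0,-0.0003],"twist":-0.1},{"travel":[0,0,0],"twist":0}]'; python3 -c "
from look import *
s=manip.sense();print(s['moment'],s['joint_pos'])"
```

```text
time_s: 12.25
ee_pos: [0.5071, -0.4096, 0.093]
ee_rot: [0.394, -0.587, 0.588, -0.394]
force: [-0.3, 1.1, 5.5]
grip_width: 0.0551
[ 0.1336  0.0889 -0.114 ] [-0.7317  0.2502  1.3235  0.0002  1.5665 -0.3433]
```

```bash
python3 -m creep '[{"travel":[0,0,-0.0003],"twist":-0.1},{"travel":[0,0,-0.0003],"twist":-0.1},{"travel":[0,0,-0.0003],"twist":-0.1},{"travel":[0,0,-0.0003],"twist":-0.1},{"travel":[0,0,-0.0003],"twist":-0.1},{"travel":[0,0,-0.0003],"twist":-0.1},{"travel":[0,0,-0.0003],"twist":-0.1},{"travel":[0,0,-0.0003],"twist":-0.1},{"travel":[0,0,-0.0003],"twist":-0.1},{"travel":[0,0,-0.0003],"twist":-0.1},{"travel":[0,0,-0.0003],"twist":-0.1},{"travel":[0,0,0],"twist":0}]'; python3 -c "
from look import *
s=manip.sense();print(s['moment'],s['joint_pos'])"
```

```text
time_s: 13.45
ee_pos: [0.5072, -0.4095, 0.0897]
ee_rot: [0.029, -0.706, 0.707, -0.03]
force: [-0.5, 1.6, 4.3]
grip_width: 0.0549
[0.2804 0.0404 0.0023] [-0.7316  0.2517  1.3275  0.0005  1.5609  0.7562]
```

```bash
python3 -m creep '[{"travel":[0,0,-0.0003],"twist":-0.1},{"travel":[0,0,-0.0003],"twist":-0.1},{"travel":[0,0,-0.0003],"twist":-0.1},{"travel":[0,0,-0.0003],"twist":-0.1},{"travel":[0,0,-0.0003],"twist":-0.1},{"travel":[0,0,-0.0003],"twist":-0.1},{"travel":[0,0,-0.0003],"twist":-0.1},{"travel":[0,0,-0.0003],"twist":-0.1},{"travel":[0,0,-0.0003],"twist":-0.1},{"travel":[0,0,-0.0003],"twist":-0.1},{"travel":[0,0,0],"twist":0}]'; python3 -c "
from look import *
s=manip.sense();print(s['moment'],s['joint_pos'])"
python3 -m creep '[{"travel":[0,0,-0.0003],"twist":-0.1},{"travel":[0,0,-0.0003],"twist":-0.1},{"travel":[0,0,0],"twist":0}]'; python3 -c "
from look import *
s=manip.sense();print(s['moment'],s['joint_pos'])"
```

```text
time_s: 14.55
ee_pos: [0.5073, -0.4097, 0.0868]
ee_rot: [-0.314, -0.634, 0.634, 0.312]
force: [0.3, 0.5, 5.5]
grip_width: 0.0555
[ 0.1236 -0.1545 -0.0905] [-0.7317  0.2532  1.331   0.0004  1.5552  1.7561]
time_s: 14.85
ee_pos: [0.5072, -0.4096, 0.0863]
ee_rot: [-0.375, -0.6, 0.6, 0.374]
force: [0.0, 0.7, 5.2]
grip_width: 0.0554
[ 0.1477  0.0886 -0.0819] [-0.7316  0.2534  1.3318  0.0002  1.5545  1.9562]
```

```bash
M='from look import *
s=manip.sense();print(s["moment"],s["joint_pos"][5])'; python3 -m creep '[{"travel":[0,0,-0.0002],"twist":-0.06},{"travel":[0,0,0],"twist":0}]'|grep -E 'ee_pos|force'; python3 -c "$M"; python3 -m creep '[{"travel":[0,0,-0.0002],"twist":-0.06},{"travel":[0,0,0],"twist":0}]'|grep -E 'ee_pos|force'; python3 -c "$M"; python3 -m creep '[{"travel":[0,0,0],"twist":-0.06},{"travel":[0,0,0],"twist":0}]'|grep -E 'ee_pos|force'; python3 -c "$M"
```

```text
ee_pos: [0.5072, -0.4096, 0.0862]
force: [-0.6, 1.0, 6.3]
[ 0.1442  0.151  -0.0117] 2.014911547387869
ee_pos: [0.5071, -0.4097, 0.0861]
force: [-1.3, -0.2, 6.7]
[0.2425 0.2116 0.0702] 2.074761334542443
ee_pos: [0.5068, -0.4095, 0.0861]
force: [-3.1, 1.4, 8.4]
[0.2946 0.5193 0.4673] 2.1339062867445815
```

```bash
python3 -m creep '[{"travel":[0,0,0],"twist":-0.05},{"travel":[0,0,0],"twist":0},{"travel":[0,0,0],"twist":0},{"travel":[0,0,0],"twist":0}]'|grep -E 'ee_pos|force'; python3 -c "
from look import *
s=manip.sense();print(s['moment'],s['joint_pos'][5])
im=snap('scene','s4.png');c=cv2.imread('pics/s4.png')[230:400,310:480];im=snap('top','t4.png');d=cv2.imread('pics/t4.png')[200:320,350:470];cv2.imwrite('pics/c5.png',np.hstack([cv2.resize(c,(510,510),interpolation=cv2.INTER_CUBIC),cv2.resize(d,(280,510))]))"
```

```text
ee_pos: [0.5067, -0.4094, 0.0861]
force: [-3.8, 1.7, 6.8]
[0.2083 0.6247 1.4209] 2.1808664613930064
```

View pics/c5.png

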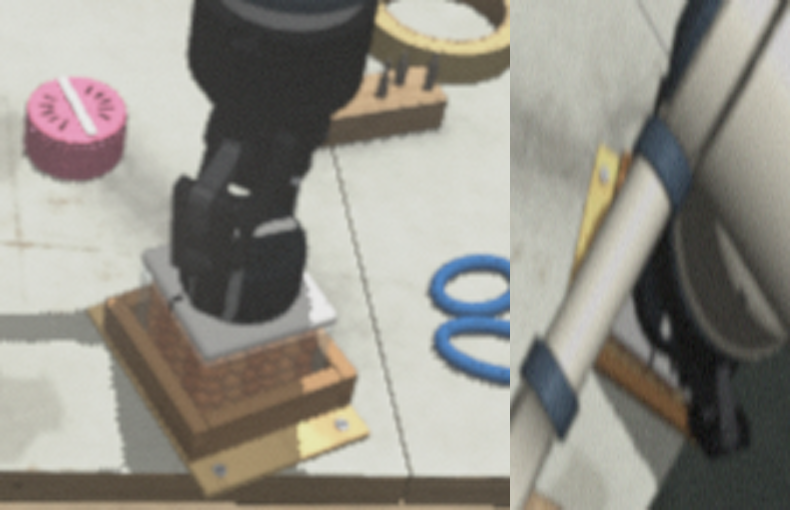

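Stop is firm: moment rose to 1.4 N m and z levelled at 0.0861 m, about 5.8 mm below the neck top. Now the quarter turn back.

```bash
python3 -m creep '[{"travel":[0,0,0.0001],"twist":0.06},{"travel":[0,0,0.0003],"twist":0.09},{"travel":[0,0,0.0003],"twist":0.1},{"travel":[0,0,0.0003],"twist":0.1},{"travel":[0,0,0.0003],"twist":0.1},{"travel":[0,0,0.0003],"twist":0.1},{"travel":[0,0,0.0003],"twist":0.1},{"travel":[0,0,0.0003],"twist":0.1},{"travel":[0,0,0.0003],"twist":0.1},{"travel":[0,0,0],"twist":0}]'; python3 -c "
from look import *
s=manip.sense();print(s['moment'],s['joint_pos'])"
python3 -m creep '[{"travel":[0,0,0.0003],"twist":0.1},{"travel":[0,0,0.0003],"twist":0.1},{"travel":[0,0,0.0003],"twist":0.1},{"travel":[0,0,0.0003],"twist":0.1},{"travel":[0,0,0.0003],"twist":0.1},{"travel":[0,0,0.0003],"twist":0.1},{"travel":[0,0,0.0003],"twist":0.1},{"travel":[0,0,0.0003],"twist":0.1},{"travel":[0,0,0],"twist":0},{"travel":[0,0,0],"twist":0},{"travel":[0,0,0],"twist":0}]'; python3 -c "
from look import *
s=manip.sense();print(s['moment'],s['joint_pos'])
im=snap('scene','s5.png');c=cv2.imread('pics/s5.png')[230:400,310:480];cv2.imwrite('pics/c6.png',cv2.resize(c,None,fx=3.5,fy=3.5,interpolation=cv2.INTER_CUBIC))"
```

```text
time_s: 16.95
ee_pos: [0.5072, -0.4097, 0.0882]
ee_rot: [-0.173, -0.685, 0.686, 0.172]
force: [0.5, -0.5, 5.2]
grip_width: 0.0556
[0.028  0.0287 0.0345] [-0.7317  0.2526  1.3293  0.      1.5578  1.3326]
time_s: 18.05
ee_pos: [0.5072, -0.4098, 0.0906]
ee_rot: [0.106, -0.698, 0.7, -0.107]
force: [-0.3, 0.6, 6.2]
grip_width: 0.0549
[-0.0275  0.059   0.0476] [-0.7317  0.2514  1.3263 -0.0001  1.5619  0.5362]
```

View pics/c6.png

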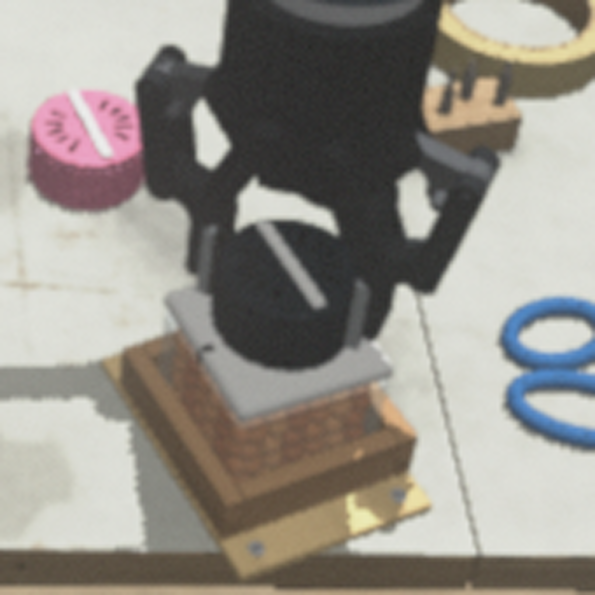

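```bash
python3 -c "
from look import *
a=np.array([(262,225),(322,303)])/3.5+[310,230]
P=ray('scene',a,.1065);d=P[1]-P[0];print('bar',P,np.linalg.norm(d),np.degrees(np.arctan2(d[1],d[0])))
c=np.array([(165,300),(241,413),(391,366)])/3.5+[310,230]
Q=ray('scene',c,.068);e=np.diff(Q,axis=0);print('sh',Q,np.linalg.norm(e,axis=1),np.degrees(np.arctan2(e[:,1],e[:,0])))
"
```

```text
bar [[ 0.5151 -0.3902  0.1065]
 [ 0.4979 -0.4335  0.1065]] 0.04651462438956806 -111.709903411083
sh [[ 0.4854 -0.3682  0.068 ]
 [ 0.4609 -0.4284  0.068 ]
 [ 0.5232 -0.4548  0.068 ]] [0.065  0.0677] [-112.2258  -23.0156]
```

```bash
python3 -m creep '[{"travel":[0,0,0.001],"twist":0},{"travel":[0,0,0.001],"twist":0},{"travel":[0,0,0.001],"twist":0},{"travel":[0,0,0.001],"twist":0},{"travel":[0,0,0.002],"twist":0},{"travel":[0,0,0.002],"twist":0},{"travel":[0,0,0],"twist":0}]'; python3 -m creep '[{"travel":[0,0,0.002],"twist":0},{"travel":[0,0,0.003],"twist":0},{"travel":[0,0,0.003],"twist":0},{"travel":[0,0,0.003],"twist":0},{"travel":[0,0,0.004],"twist":0},{"travel":[0,0,0.004],"twist":0},{"travel":[0,0,0.003],"twist":0},{"travel":[0,0,0],"twist":0},{"travel":[0,0,0],"twist":0}]'; python3 -c "
from look import *
s=manip.sense();print(s['moment'],s['joint_pos'])
im=snap('scene','s6.png');c=cv2.imread('pics/s6.png')[220:390,310:480];cv2.imwrite('pics/c7.png',cv2.resize(c,None,fx=3.5,fy=3.5,interpolation=cv2.INTER_CUBIC))"
```

```text
time_s: 18.8
ee_pos: [0.5066, -0.4092, 0.0971]
ee_rot: [-0.107, 0.699, -0.699, 0.107]
force: [0.3, 0.6, -5.1]
grip_width: 0.0553
time_s: 19.7
ee_pos: [0.5068, -0.4095, 0.1197]
ee_rot: [0.107, -0.699, 0.699, -0.107]
force: [-0.8, 0.5, -4.4]
grip_width: 0.0551
[0.0348 0.0021 0.0215] [-0.7317  0.2395  1.2881 -0.      1.6136  0.5353]
```

View pics/c7.png

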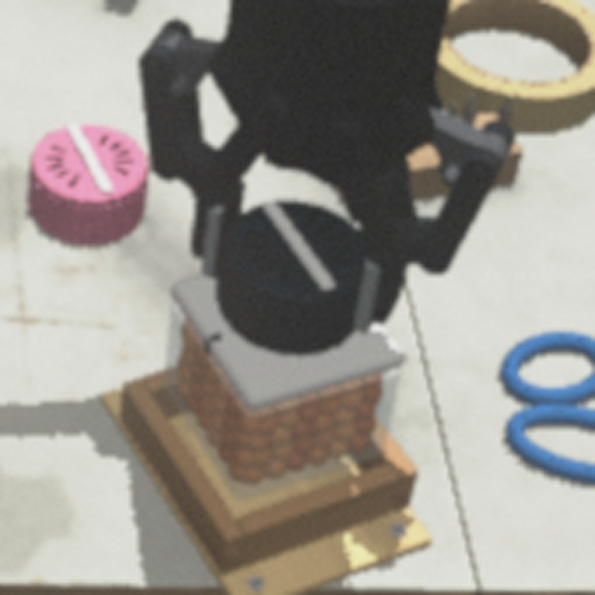

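The canister is hanging from the lid (about 4.5 N) with its bottom coming out of the pocket and the bar still square to the shoulder. I'll raise it the rest of the way.

```bash
python3 -m creep '[{"travel":[0,0,0.003],"twist":0},{"travel":[0,0,0.006],"twist":0},{"travel":[0,0,0.008],"twist":0},{"travel":[0,0,0.009],"twist":0},{"travel":[0,0,0.009],"twist":0},{"travel":[0,0,0.009],"twist":0},{"travel":[0,0,0.009],"twist":0},{"travel":[0,0,0.007],"twist":0},{"travel":[0,0,0.005],"twist":0},{"travel":[0,0,0.002],"twist":0},{"travel":[0,0,0],"twist":0},{"travel":[0,0,0],"twist":0}]'; python3 -m creep '[{"travel":[0,0,0],"twist":0},{"travel":[0,0,0],"twist":0},{"travel":[0,0,0],"twist":0},{"travel":[0,0,0],"twist":0},{"travel":[0,0,0],"twist":0},{"travel":[0,0,0],"twist":0},{"travel":[0,0,0],"twist":0},{"travel":[0,0,0],"twist":0},{"travel":[0,0,0],"twist":0},{"travel":[0,0,0],"twist":0}]'; python3 -c "
from look import *
s=manip.sense();print(s['moment'],s['dq'])
im=snap('scene','s7.png');c=cv2.imread('pics/s7.png')[180:400,200:480];cv2.imwrite('pics/c8.png',cv2.resize(c,None,fx=2.7,fy=2.7,interpolation=cv2.INTER_CUBIC))"
```

```text
time_s: 20.95
ee_pos: [0.5066, -0.4093, 0.186]
ee_rot: [-0.107, 0.699, -0.699, 0.107]
force: [-1.0, 0.8, -3.9]
grip_width: 0.0551
time_s: 21.95
ee_pos: [0.5067, -0.4094, 0.1866]
ee_rot: [-0.107, 0.699, -0.699, 0.107]
force: [0.4, -0.6, -5.1]
grip_width: 0.055
[-0.0487 -0.0023  0.0022] [-0.0003 -0.0001  0.0016 -0.0004  0.0007 -0.0003]
```

View pics/c8.png

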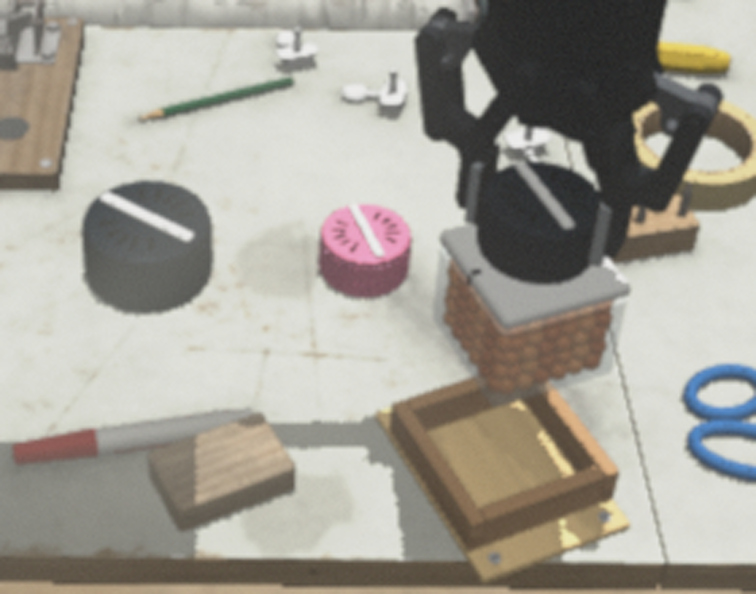

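```bash
python3 -c "
from look import *
from bench import ticket
a=np.array([(517,162),(572,228)])/2.7+[200,180]
P=ray('scene',a,.2025);d=P[1]-P[0];print('bar',P.mean(0),np.linalg.norm(d),np.degrees(np.arctan2(d[1],d[0])))
c=np.array([(443,240),(500,327),(627,288)])/2.7+[200,180]
Q=ray('scene',c,.162);e=np.diff(Q,axis=0);print('sh',np.linalg.norm(e,axis=1),np.degrees(np.arctan2(e[:,1],e[:,0])))
print(ticket.job_done())
"
```

```text
bar [ 0.5058 -0.4111  0.2025] 0.05195602213877741 -112.9869364614462
sh [0.064  0.0698] [-115.4648  -21.7228]
the job is handed in; nothing more can be done
None
```

I screwed the small dark lid onto the canister until it hit the stop, backed it off a quarter turn, and lifted the canister straight up out of the nest by its lid. I handed the job in at about 22 s of the 61 s allowed.

- **Fully home:** the torque climbed to 1.4 N m while the height stopped falling. The lid's centre worked out at about 5.8 mm below the neck top (nominal 6 mm).
- **Quarter turn back:** in the picture the bar was about 90° from the marks, with the lid about 1.5 mm below the neck top (resting).
- **Final hold:** the bar is still about 90° from the marks (88–91°, depending on which shoulder edge I measure from). About 4–5 N hangs from the tool. I calculate the canister's underside at about 10 cm; this is from the arm's height, not a direct measurement. It looks upright and clear of the nest, the arm is still, and the bystanders in that last view look unmoved.

No check failed or disagreed beyond a degree or two. I couldn't measure the force between fingers and canister directly. In the last picture the fingers touch only the lid.

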